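# Snap the battery cartridge into the charging dock

## Task

Put the loose battery cartridge on charge: slide its round nose into the level socket of the charging dock, easing it about to find the close-fitting bore, and push it in against the spring contact until the steel catch springs up behind the housing and holds it. Then let go and leave it there, and do not push or knock the other things on the bench out of place.

Things in the scene. Friction and masses are not known exactly. Their poses are not given: they have to be found in the camera images.
- cartridge_center (a point): centre of the loose battery cartridge's square grey housing (60 long x, 32 wide y, 32 mm high z), 16 mm above its underside. On the housing's +x end is a plain metal round nose, 26 mm in diameter, 35 mm long, its rim chamfered 3 mm, its axis through this point. Lies on a flat side; about 150 g. +x points along the nose, z up
- cartridge_tip (a point): middle of the flat front end of the cartridge's nose, 65 mm ahead (+x) of the housing's centre; same axes
- dock_mouth (a point): centre of the mouth of the dock's level round bore, 34 mm above the bench; +x points into the bore (the way the cartridge goes), z up. Bore 28 mm in diameter, lip chamfered 3 mm, in the front of a white block 60 wide, 62 mm high. The housing's front stops on the block with 35 mm of nose inside; held by the catch it stays about 31.5 mm in
- dock_rest (a point): middle of the top of the grey rest in front of the mouth: 20 mm wide, reaching 4 to 28 mm out from the mouth, top 17 mm above the bench, 1 mm under the housing of a centred cartridge. Same axes. The dock, fixed to the bench, has a black base plate 76 mm wide, 8 mm thick, from 86 mm in front of the mouth to 80 mm behind it
- catch_top (a point): top inner edge of the steel spring catch, 63.5 mm out in front of the mouth on its centre line, 18 mm wide; when up it stands 23 mm above the bench, 5 mm higher than the underside of a centred cartridge. Upright on the mouth's side, it slopes down to 81 mm out. A cartridge over it presses it down; same axes as the mouth
- plunger (a joint): spring contact on the bore axis, its face 22 mm inside the mouth: 0 = at rest, grows to 0.016 m as it is pushed in; pushes back with 1.5 N at first touch and 200 N/m more (about 3.5 N with the cartridge home, 0.0095 m)
- catch (a joint): steel spring catch in front of the mouth: 0 = up, grows as it is pressed down (0.005 m under a centred cartridge, at most 0.009 m); needs about 2.5 N
- lab_timer: flat white timer, 68x62x17 mm; origin at the centre of its underside
- marker_black: black marker lying on the bench, 138 mm long, 12 mm thick; origin at the centre of its underside
- beaker: clear beaker, 74 mm across, 90 mm high; origin at the centre of its underside
- ink_stamp: black hand stamp standing on the bench, 23x36x59 mm; origin at the centre of its underside
Not all that is in view belongs to the job. Of the things that look like the part that bears cartridge_center, the largest one is meant.

How it is judged (in metres and radians):
At the end, for the whole second after the job is handed in: The cartridge's nose is 29 to 35.5 mm inside the bore, centred within 3 mm and in line within 0.07 rad, the spring contact is pushed in by more than 6 mm, the catch is up (within 2 mm), and the cartridge is at rest (x of cartridge_tip in the frame of dock_mouth between 0.029 and 0.0355 m and y of cartridge_tip in the frame of dock_mouth between -0.003 and 0.003 m and z of cartridge_tip in the frame of dock_mouth between -0.003 and 0.003 m and angle between the x axis of cartridge_center and the x axis of dock_mouth, either way round below 0.07 rad and value of joint plunger above 0.006 m and value of joint catch below 0.002 m and linear speed of cartridge below 0.01 m/s); the robot touches nothing.
It fails at once if another thing on the bench is moved by more than 30 mm (distance of any of lab_timer, marker_black, beaker, ink_stamp from where it was at the start of the episode above 0.03 m).
It also fails if it takes over 45 s, if anything falls off the work surface, if the arm or the gripper's body presses on something with over 40 N, if the wrist force passes 120 N, or if a joint passes its speed limit or range.

## Robot

A 6-joint arm with a two-finger parallel gripper is mounted at the origin on the work surface; the furniture and walls round the work are solid. World frame = base frame: x ahead of the robot, y to its left, z up, the work surface at z = 0. Lengths are in m, angles in degrees, forces in N, time in s.
With the tool pointing down it reaches from about 0.35 to 0.875 m from the base axis. Payload 4.2 kg.
Tool frame: the origin (TCP) lies on the centre line of the jaws, within the pads' length; the fingertips stand 25 mm ahead of it and the grasp point (between the pads) lies 6 mm ahead of it; z points along the fingers, y is the line along which they close (so a half turn about z gives the same grasp; the last joint's range is limited). The gripper opens to 87 mm and grips with 3 to 60 N. Pads are 19 mm wide; open, the fingers measure 117 mm over their backs; the gripper's body (75 mm by 190 mm) begins 51 mm behind the grasp point.
Start: joints at [87.124, 22.042, 0.453, 0, -68.411, -14.817], TCP at [0.19, 0.595, 0.248] pointing down, gripper open.
Joint ranges: [-179.83, 179.83], [-69.29, 118.12], [-61.27, 80.66], [-181.25, 117.63], [-171.15, -9.14], [-177.46, 177.46]. Speed limits (degrees/s): [159.86, 159.86, 180, 180, 180, 180].

## Interface

Orientations are given as a 3x3 rotation matrix whose columns are the frame's x, y, z axes.
In Python, from station import r gives the robot as it stands.
- The arm moves only by the tool move_arm, never from a script. Its argument "series" is a list of rows, each an object with "grip": the opening, from 0 (shut) to 1 (fully open); "xyz": the shift along the tool's x, y, z in mm, a list of three; "angular": the turn, a rotation vector about the tool's x, y, z in rad, a list of three. A call has 1 to 10 rows; each row is the pose to reach, as a shift and turn from the pose commanded when the call began, along the tool's axes at that moment; what a row does not reach only later rows make up. A row lasts 1/10 s, in which the tool goes at most 50 mm and 8.59 degrees, less where a joint would pass 70% of its speed; a pose out of reach is approached as far as the arm can. A call with a gripper value outside its range is refused whole. The fingers move at their own pace and stop on an object; the grip force is fixed at half the most. Time passes only in rows, so rows that repeat a pose let the fingers close. It gives the time, the measured TCP pose, the force, the opening and the grip force at its end, in the units of the state.
- r.sense(): the state, without advancing time (a new reading comes with each control period).
- r.capture(name): name is "scene" or "side" or "wrist"; returns a dict with "img" (384x512x3 uint8, red, green, blue), "camera_matrix" (3x3 intrinsics, pixels), "k1" (the pictures are not rectified: a ray, as slopes to the right and down, at radius r is drawn at 1 + k1 r^2 times it, then the intrinsics apply), "rvec" (rotation vector, rad) and "tvec" (3), from world to camera coordinates, as OpenCV has them; the wrist camera has in their place "hand_eye" (4x4, takes a point from camera to tool coordinates, whose origin is the TCP and whose axes are the flange's). Camera axes: x right, y down, z forward; pixel columns grow to the right and rows downward; lengths in m; the calibration is good to about 2 mm. A picture is of the moment at which its call begins: read the wrist's pose just before it. There is no depth.
- r.finish_job(): hands the job in; it is judged then, once.
The state is a dict: "time_s": time; "joints": joint angles; "joint_velocities": joint speeds; "effort": joint torques, N m; "tcp_pos": TCP position; "ee_rot": TCP orientation; "wrist_force": force on the tool from outside, world axes, zero at the start; "moment": the same for the moment, N m; "gripper_width": opening from 0.0 (shut) to 1.0 (fully open); "gripper_force": force on a finger pad.
Only numpy, scipy, OpenCV 4.12 (cv2) and the standard library are available. Lean on these libraries where they do the work, as an engineer would, in place of code of your own. Each camera call takes 0.05 s, during which the arm holds its last target. There are 200 camera calls.

## Working session

There is one attempt and no reset: what is moved stays moved. The work goes in short steps, Python scripts to look and compute and a tool call to move; the robot and the scene stay as the last step left them, time stands still between calls to the robot, and variables do not carry over. Pictures are saved under pics/ and viewed, at most 10 in all, crops included, and the job is handed in when it is done.

Besides the shell and the picture viewer there is one more tool, called as name(argument=value, ...) on one line, values as JSON. move_arm: Moves the arm, as the interface text tells. Its arguments: {"type":"object","properties":{"series":{"type":"array"}},"required":["series"]}

```bash
mkdir -p pics; ls; python3 - <<'E'
from station import r
import cv2,pickle
s=r.sense();print(s)
d={}
for n in("scene","side","wrist"):
    c=r.capture(n);d[n]=c
    print(n,{k:v for k,v in c.items() if k!='img'})
pickle.dump((s,d),open('cap0.pkl','wb'))
import numpy as np
for n in d: cv2.imwrite(f'pics/{n}0.png',cv2.resize(d[n]['img'][:,:,::-1],(800,600),interpolation=cv2.INTER_CUBIC))
E
```

```text
pics
{'time_s': 0.0, 'joints': array([ 8.71240061e+01,  2.20919452e+01,  3.78204596e-01, -2.75374539e-02,
       -6.84115763e+01, -1.48168886e+01]), 'joint_velocities': array([-0.08371259,  0.00315544, -0.02944552,  0.04268768,  0.06304501,
        0.08071686]), 'effort': array([ 1.44440901e-04, -3.90661812e+01,  1.87415260e+01,  4.21984613e+00,
        1.11529586e-02, -1.90670876e-04]), 'tcp_pos': array([0.18976252, 0.59491027, 0.24644008]), 'ee_rot': array([[ 9.52645370e-01, -3.04083030e-01, -5.56080471e-04],
       [-3.04083511e-01, -9.52642926e-01, -2.16197291e-03],
       [ 1.27673146e-04,  2.22868839e-03, -9.99997508e-01]]), 'wrist_force': array([0.95648987, 0.31255274, 1.03288464]), 'moment': array([-0.04112865, -0.01498381, -0.0023898 ]), 'gripper_force': 0.0, 'gripper_width': 0.9967783355671517}
scene {'camera_matrix': array([[375.57084021,   0.        , 252.0358484 ],
       [  0.        , 375.57084021, 195.34523466],
       [  0.        ,   0.        ,   1.        ]]), 'k1': -0.10942656184573157, 'rvec': array([ 0.12161995,  3.03360376, -0.75346918]), 'tvec': array([ 0.508
[... 212 characters left out ...]
 'k1': -0.01285239896449792, 'rvec': array([ 1.42364613,  2.20118356, -0.81666787]), 'tvec': array([ 0.1671832 , -0.34688328,  1.38945008])}
wrist {'camera_matrix': array([[293.2526074 ,   0.        , 252.33597745],
       [  0.        , 293.2526074 , 193.98994485],
       [  0.        ,   0.        ,   1.        ]]), 'k1': -0.0405480908645418, 'hand_eye': array([[-4.70311943e-04, -9.66222717e-01, -2.57708051e-01,
         7.02815575e-02],
       [ 9.99999879e-01, -4.90868422e-04,  1.54296057e-05,
         1.86552175e-05],
       [-1.41409180e-04, -2.57708013e-01,  9.66222832e-01,
        -1.37059756e-01],
       [ 0.00000000e+00,  0.00000000e+00,  0.00000000e+00,
         1.00000000e+00]])}
```

View pics/scene0.png

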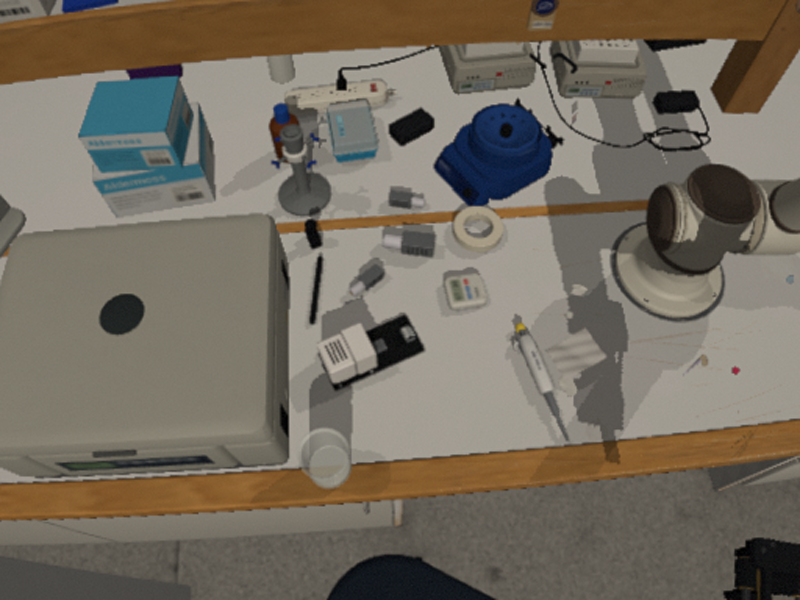

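View pics/side0.png

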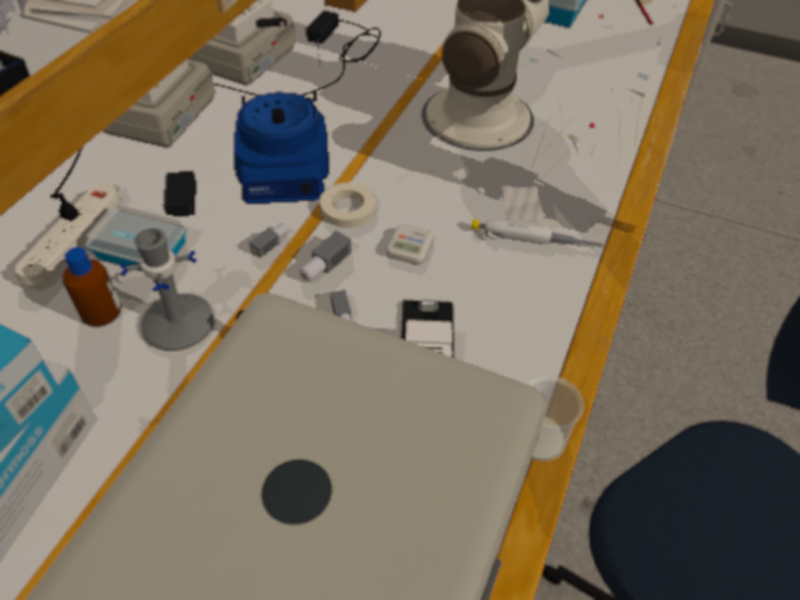

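View pics/wrist0.png

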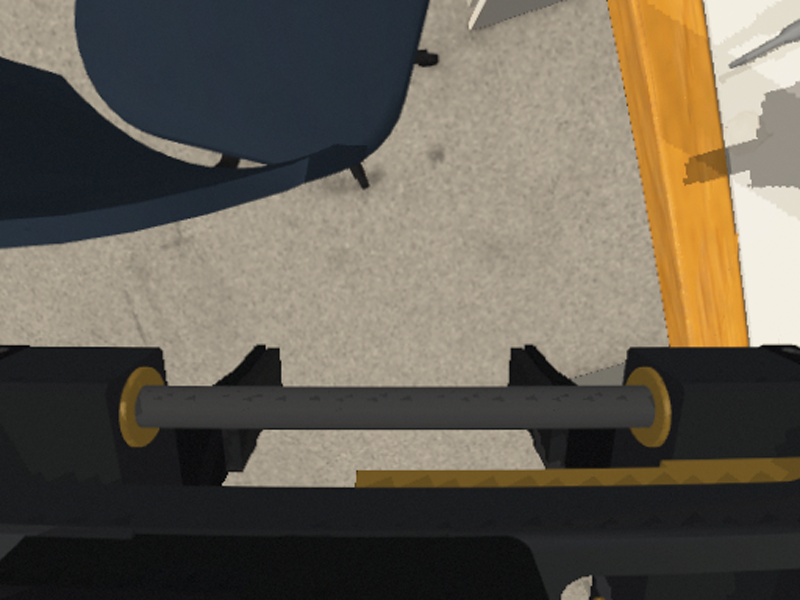

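The scene picture shows three lookalikes of the cartridge: (410,241) the largest, (405,196) and (367,278), both smaller. The largest is at side (327,256). The dock's white block is at (347,353) and its base plate runs to (422,345), so the mouth faces +u (towards the robot). The wrist view shows only floor. Next I check the choice in a close crop.

```bash
python3 - <<'E'
import pickle,cv2
s,d=pickle.load(open('cap0.pkl','rb'))
im=d['scene']['img'][112:256,195:323,::-1]  # 144x128
cv2.imwrite('pics/crop1.png',cv2.resize(im,None,fx=4.1,fy=4.1,interpolation=cv2.INTER_CUBIC))
E
cat > h.py <<'E'
import numpy as np,cv2
def cam(c,s=None):
    "camera centre and rotation (cam->world)"
    if 'rvec' in c:
        R=cv2.Rodrigues(c['rvec'])[0]; return -R.T@c['tvec'],R.T
    H=np.asarray(c['hand_eye']);R=np.asarray(s['ee_rot']); return s['tcp_pos']+R@H[:3,3],R@H[:3,:3]
def dist(c): return np.array([c['k1'],0,0,0,0.])
def hit(c,uv,z,s=None):
    p=cv2.undistortPoints(np.array(uv,float).reshape(-1,1,2),c['camera_matrix'],dist(c)).reshape(-1,2)
    o,R=cam(c,s); d=np.c_[p,np.ones(len(p))]@R.T
    return o+d*((z-o[2])/d[:,2:])
def proj(c,P,s=None):
    o,R=cam(c,s); q=(np.atleast_2d(P)-o)@R
    return cv2.projectPoints(q,np.zeros(3),np.zeros(3),c['camera_matrix'],dist(c))[0].reshape(-1,2)
E
```

```text
(no output)
```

View pics/crop1.png

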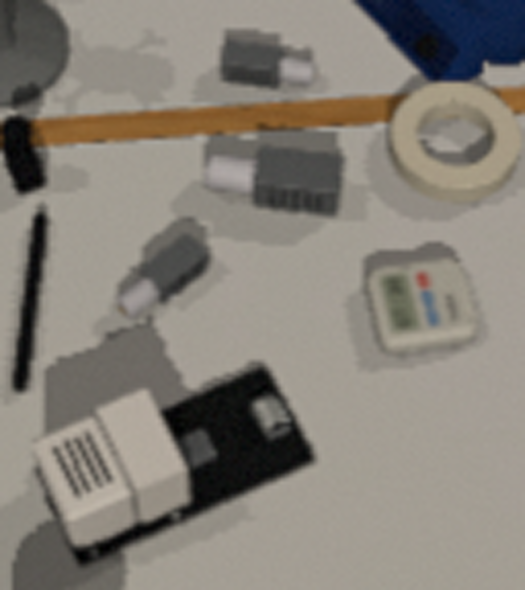

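The crop confirms that the cartridge meant is the big one: housing (297,178), nose tip (207,172) pointing left. The dock has its block front-top edge at (153,390)-(188,490), rest (200,447), catch (270,415) and plate front corners (265,365) and (315,460).

```bash
cat >> h.py <<'E'
E
python3 - <<'E'
import pickle
from h import *
np.set_printoptions(precision=4,suppress=True)
s,d=pickle.load(open('cap0.pkl','rb'));c=d['scene']
print('cam',cam(c)[0],cam(d['side'])[0])
f=lambda u,z:hit(c,np.array(u)/4.1+[195-.5+.12,112-.5+.12],z)
print('plate front',f([[265,365],[315,460]],.008),'back',f([[85,563]],.008))
print('blocktop front',f([[153,390],[188,490]],.062))
print('rest',f([[200,447]],.017),'catch',f([[258,403],[275,437],[290,425]],.023))
print('nose',f([[207,172],[255,178]],.016), 'housing far top',f([[258,143],[342,150],[340,190],[255,182]],.032))
print('housing bottom',f([[338,213],[258,204]],0))
print('timer',f([[420,300]],.017),'marker',f([[40,212],[18,388]],.006))
E
```

```text
cam [0.5455 0.5169 0.9122] [1.1468 0.315  0.8152]
plate front [[0.4948 0.0573 0.008 ]
 [0.4689 0.1278 0.008 ]] back [[0.618  0.1855 0.008 ]]
blocktop front [[0.568  0.0963 0.062 ]
 [0.5508 0.1643 0.062 ]]
rest [[0.5416 0.1168 0.017 ]] catch [[0.5025 0.0918 0.023 ]
 [0.4938 0.1164 0.023 ]
 [0.4836 0.1089 0.023 ]]
nose [[ 0.5224 -0.0932  0.016 ]
 [ 0.4893 -0.0854  0.016 ]] housing far top [[ 0.4858 -0.1037  0.032 ]
 [ 0.4282 -0.0931  0.032 ]
 [ 0.4333 -0.0601  0.032 ]
 [ 0.4906 -0.0714  0.032 ]]
housing bottom [[ 0.4327 -0.062   0.    ]
 [ 0.4881 -0.0741  0.    ]]
timer [[0.3878 0.0217 0.017 ]] marker [[ 0.641  -0.0763  0.006 ]
 [ 0.6581  0.06    0.006 ]]
```

```bash
cat >> h.py <<'E'
from scipy.spatial.transform import Rotation as Ro
def move(s,p,yaw):
    "tool-frame shift (mm) and rotation vector to a tool-down pose, tool x at yaw deg"
    R=np.asarray(s['ee_rot']);a=np.radians(yaw);c,n=np.cos(a),np.sin(a)
    T=np.array([[c,n,0],[n,-c,0],[0,0,-1.]])
    return R.T@(np.array(p)-s['tcp_pos'])*1000,Ro.from_matrix(R.T@T).as_rotvec()
E
python3 - <<'E'
from station import r
from h import *
np.set_printoptions(precision=4,suppress=True)
a=np.radians(-11.5)
print(move(r.sense(),[.459-.04*np.cos(a),-.081-.04*np.sin(a),.2],-11.5))
E
```

```text
(array([422.2179, 566.4692,  47.7259]), array([ 0.0017, -0.0001, -0.1082]))
```

move_arm(series=[{"grip": 1,"xyz": [290,390,0],"angular": [0,0,-0.108]},{"grip": 1,"xyz": [290,390,0],"angular": [0,0,-0.108]},{"grip": 1,"xyz": [290,390,0],"angular": [0,0,-0.108]},{"grip": 1,"xyz": [290,390,0],"angular": [0,0,-0.108]},{"grip": 1,"xyz": [290,390,0],"angular": [0,0,-0.108]},{"grip": 1,"xyz": [290,390,0],"angular": [0,0,-0.108]},{"grip": 1,"xyz": [290,390,0],"angular": [0,0,-0.108]},{"grip": 1,"xyz": [290,390,0],"angular": [0,0,-0.108]},{"grip": 1,"xyz": [290,390,0],"angular": [0,0,-0.108]},{"grip": 1,"xyz": [290,390,0],"angular": [0,0,-0.108]}])

```text
time_s: 1.15
tcp_pos: [0.3474, 0.1331, 0.2476]
ee_rot: [[0.98, -0.2, 0.0], [-0.2, -0.98, 0.0], [-0.0, -0.0, -1.0]]
wrist_force: [0.4, 0.3, 0.8]
gripper_width: 1.001
gripper_force: 0.0
```

```bash
python3 - <<'E'
from station import r
from h import *
np.set_printoptions(precision=4,suppress=True)
a=np.radians(-11.5);s=r.sense();print(s['time_s'],s['tcp_pos'],s['joints'],s['ee_rot'])
print(move(s,[.459-.04*np.cos(a),-.081-.04*np.sin(a),.2],-11.5))
E
```

```text
1.15 [0.3474 0.1331 0.2476] [ 46.3915  -3.8546 -31.4109  -0.0093 -62.4325  32.0575] [[ 0.9797 -0.2003  0.    ]
 [-0.2003 -0.9797  0.0002]
 [-0.     -0.0002 -1.    ]]
(array([112.1916, 187.4725,  47.5568]), array([-0.0002,  0.    , -0.001 ]))
```

move_arm(series=[{"grip": 1,"xyz": [112,187,48],"angular": [0,0,0]},{"grip": 1,"xyz": [112,187,48],"angular": [0,0,0]},{"grip": 1,"xyz": [112,187,48],"angular": [0,0,0]},{"grip": 1,"xyz": [112,187,48],"angular": [0,0,0]},{"grip": 1,"xyz": [112,187,48],"angular": [0,0,0]},{"grip": 1,"xyz": [112,187,48],"angular": [0,0,0]},{"grip": 1,"xyz": [112,187,48],"angular": [0,0,0]}])

```text
time_s: 1.85
tcp_pos: [0.4198, -0.0702, 0.1992]
ee_rot: [[0.98, -0.201, -0.001], [-0.201, -0.98, -0.0], [-0.001, 0.0, -1.0]]
wrist_force: [0.2, -0.5, -0.3]
gripper_width: 0.998
gripper_force: 0.0
```

```bash
python3 - <<'E'
from station import r
from h import *
import pickle
s=r.sense();print(s['tcp_pos'],s['wrist_force']);c=r.capture('wrist');pickle.dump((s,c),open('cap1.pkl','wb'))
cv2.imwrite('pics/w1.png',cv2.resize(c['img'][:,:,::-1],(800,600),interpolation=cv2.INTER_CUBIC))
E
```

```text
[ 0.41982352 -0.07022227  0.19923384] [ 0.21981005 -0.50749868 -0.28511294]
```

View pics/w1.png

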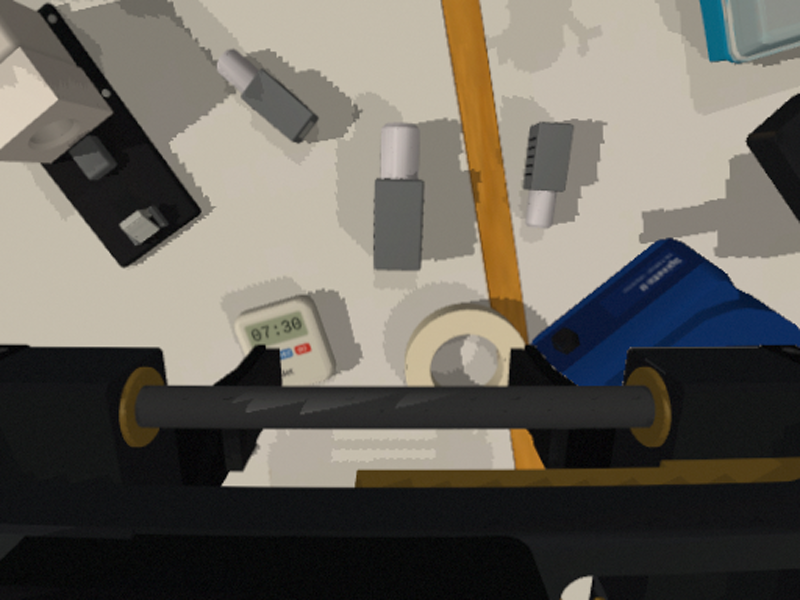

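Wrist view: the cartridge lies upright, with housing top corners at (376,180), (423,180), (420,270), (374,269) and nose tip at (401,124). The dock is at upper left: plate corners (124,267) and (200,211), catch (142,222), rest (95,157), mouth (55,135).

```bash
python3 - <<'E'
from h import *
import pickle
np.set_printoptions(precision=4,suppress=True)
s,c=pickle.load(open('cap1.pkl','rb'))
f=lambda u,z:hit(c,(np.array(u)+.5)*.64-.5,z,s)
T=f([[376,180],[423,180],[420,270],[374,269]],.032);print(T,T.mean(0))
d=T[0]+T[1]-T[2]-T[3];y=np.degrees(np.arctan2(d[1],d[0]));print('len',np.linalg.norm(d)/2,np.linalg.norm(T[0]-T[1]),'yaw',y)
print('tip',f([[400,124]],.018))
P=f([[124,267],[200,211],[45,3]],.008);print('plate',P)
d=P[1]-P[0];print('w',np.linalg.norm(d),'yaw',np.degrees(np.arctan2(-d[0],d[1]))%180)
print('side len/yaw',np.degrees(np.arctan2(*(P[2]-P[1])[[1,0]])))
m=T.mean(0);print(move(s,[m[0],m[1],.03],-11.5))
E
```

```text
[[ 0.4918 -0.0729  0.032 ]
 [ 0.4857 -0.1025  0.032 ]
 [ 0.4284 -0.0896  0.032 ]
 [ 0.4353 -0.0593  0.032 ]] [ 0.4603 -0.0811  0.032 ]
len 0.05849499030621404 0.03021919672991877 yaw -13.126529264710767
tip [[ 0.5236 -0.0953  0.018 ]]
plate [[0.4701 0.1228 0.008 ]
 [0.497  0.0548 0.008 ]
 [0.6487 0.1166 0.008 ]]
w 0.07321263545887573 yaw 21.591648370739193
side len/yaw 22.192146965525286
(array([ 42.0041,   2.4646, 169.1938]), array([ 0.0003,  0.001 , -0.0018]))
```

move_arm(series=[{"grip": 1,"xyz": [42,2.5,25],"angular": [0,0,0.025]},{"grip": 1,"xyz": [42,2.5,70],"angular": [0,0,0.025]},{"grip": 1,"xyz": [42,2.5,115],"angular": [0,0,0.025]},{"grip": 1,"xyz": [42,2.5,150],"angular": [0,0,0.025]},{"grip": 1,"xyz": [42,2.5,169],"angular": [0,0,0.025]},{"grip": 1,"xyz": [42,2.5,169],"angular": [0,0,0.025]},{"grip": 0.2,"xyz": [42,2.5,169],"angular": [0,0,0.025]},{"grip": 0.2,"xyz": [42,2.5,169],"angular": [0,0,0.025]},{"grip": 0.2,"xyz": [42,2.5,169],"angular": [0,0,0.025]},{"grip": 0.2,"xyz": [42,2.5,169],"angular": [0,0,0.025]}])

```text
time_s: 2.9
tcp_pos: [0.4615, -0.0804, 0.0317]
ee_rot: [[0.975, -0.224, 0.003], [-0.224, -0.975, 0.0], [0.002, -0.001, -1.0]]
wrist_force: [-0.3, -0.4, 0.2]
gripper_width: 0.722
gripper_force: 0.0
```

move_arm(series=[{"grip": 0.2,"xyz": [0,0,0],"angular": [0,0,0]},{"grip": 0.2,"xyz": [0,0,0],"angular": [0,0,0]},{"grip": 0.2,"xyz": [0,0,0],"angular": [0,0,0]},{"grip": 0.2,"xyz": [0,0,0],"angular": [0,0,0]}])

```text
time_s: 3.3
tcp_pos: [0.4607, -0.0808, 0.0305]
ee_rot: [[0.975, -0.224, -0.0], [-0.224, -0.975, -0.0], [-0.0, 0.0, -1.0]]
wrist_force: [0.3, 0.5, 1.4]
gripper_width: 0.368
gripper_force: 30.0
```

```bash
python3 - <<'E'
from station import r
from h import *
np.set_printoptions(precision=4,suppress=True)
print(move(r.sense(),[.455,.013,.2],21.5))
E
```

```text
(array([ -26.6078,  -90.0911, -169.4556]), array([ 0.    ,  0.0001, -0.6012]))
```

move_arm(series=[{"grip": 0.2,"xyz": [0,0,-40],"angular": [0,0,0]},{"grip": 0.2,"xyz": [0,0,-85],"angular": [0,0,0]},{"grip": 0.2,"xyz": [-10,-15,-130],"angular": [0,0,-0.13]},{"grip": 0.2,"xyz": [-20,-45,-169],"angular": [0,0,-0.26]},{"grip": 0.2,"xyz": [-27,-75,-169],"angular": [0,0,-0.39]},{"grip": 0.2,"xyz": [-27,-90,-169],"angular": [0,0,-0.52]},{"grip": 0.2,"xyz": [-27,-90,-169],"angular": [0,0,-0.6]},{"grip": 0.2,"xyz": [-27,-90,-169],"angular": [0,0,-0.6]},{"grip": 0.2,"xyz": [-27,-90,-169],"angular": [0,0,-0.6]}])

```text
time_s: 4.2
tcp_pos: [0.4541, 0.0129, 0.199]
ee_rot: [[0.932, 0.364, -0.001], [0.364, -0.932, -0.0], [-0.001, -0.0, -1.0]]
wrist_force: [-0.4, 0.8, -1.9]
gripper_width: 0.366
gripper_force: 30.0
```

```bash
python3 - <<'E'
from station import r
from h import *
import pickle
s=r.sense();print(s['tcp_pos'],s['wrist_force']);c=r.capture('wrist');pickle.dump((s,c),open('cap2.pkl','wb'))
cv2.imwrite('pics/w2.png',cv2.resize(c['img'][:300,:,::-1],None,fx=1.5625,fy=1.5625,interpolation=cv2.INTER_CUBIC))
E
```

```text
[0.45405345 0.01286997 0.19900091] [-0.43788832  0.7962366  -1.85313276]
```

View pics/w2.png

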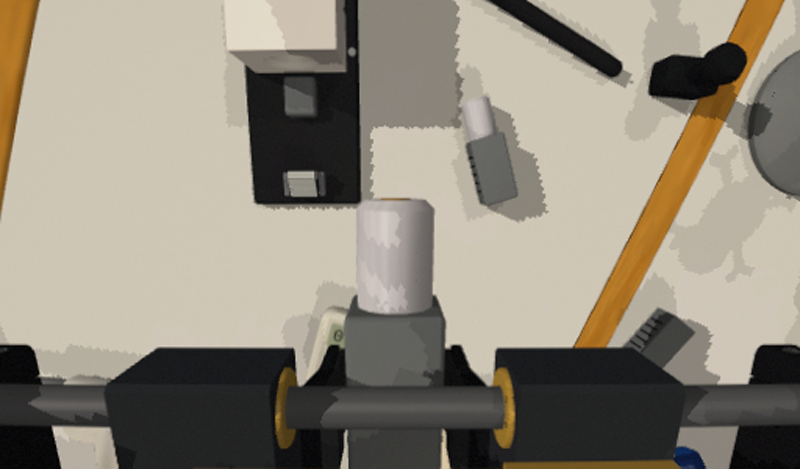

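The held cartridge's nose is straight in the view: tip (395,200), sides x=357..434. The dock is at upper left: plate front edge (255,204)-(360,204), catch (303,185), rest (300,97), block front (235,50)-(345,70). I enlarge it for the exact pixels.

```bash
python3 - <<'E'
from h import *
import pickle
s,c=pickle.load(open('cap2.pkl','rb'))
cv2.imwrite('pics/w2c.png',cv2.resize(c['img'][0:140,135:285,::-1],None,fx=4.2,fy=4.2,interpolation=cv2.INTER_CUBIC))
E
```

```text
(no output)
```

View pics/w2c.png

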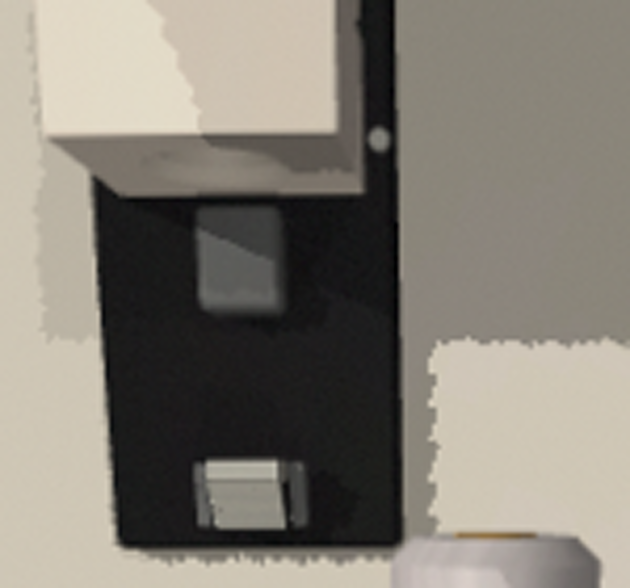

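Enlarged: plate front corners (119,545), (402,543); block front top edge (47,134)-(336,132), bottom (122,196)-(364,192); rest top (197,207)-(283,207) to (201,303)-(281,305); catch inner edge (206,460)-(277,460).

```bash
python3 - <<'E'
from h import *
import pickle
from scipy.optimize import least_squares
np.set_printoptions(precision=4,suppress=True)
s,c=pickle.load(open('cap2.pkl','rb'))
px=np.array([[119,545],[402,543],[47,134],[336,132],[122,196],[364,192],[201,303],[281,305],[206,460],[277,460]],float)
px=(px+.5)/4.2-.5+[135,0]
L=np.array([[-86,38,8],[-86,-38,8],[0,30,62],[0,-30,62],[0,30,8],[0,-30,8],[-28,10,17],[-28,-10,17],[-63.5,9,23],[-63.5,-9,23]])/1000
def P(p): 
    q=L@Ro.from_euler('z',p[2]).as_matrix().T+[p[0],p[1],p[3] if len(p)>3 else 0]; return proj(c,q,s)
for x0 in([.56,.122,.37],[.56,.122,.37,0]):
    o=least_squares(lambda p:(P(p)-px).ravel(),x0,x_scale=[.01,.01,.1,.01][:len(x0)],loss='soft_l1')
    print(o.x,np.degrees(o.x[2]));print(P(o.x)-px)
# nose axis check
f=lambda u,z:hit(c,(np.array(u)+.5)/1.5625-.5,z,s)
za=s['tcp_pos'][2]-.0145
Q=np.r_[f([[395.5,235],[395.5,290]],za),f([[394.5,315]],za+.016),f([[395.5,199]],za+.011)]
print('cart pts in tool mm',(Q-s['tcp_pos'])@s['ee_rot']*1000)
print(move(s,[0,0,0],0))
E
```

```text
[0.563  0.1216 0.3723] 21.330523323942693
[[-1.2077  0.8977]
 [ 0.4023  1.0931]
 [-0.6675 -0.1404]
 [ 0.4368 -0.5378]
 [-0.1477 -0.5963]
 [ 0.2199 -0.1943]
 [-0.2758  1.1538]
 [ 0.1768  0.5252]
 [ 0.0617 -0.5166]
 [ 0.5731 -0.6138]]
[ 0.5633  0.1226  0.3736 -0.0037] 21.408207592725514
[[-0.8161  0.2303]
 [ 0.0568  0.3315]
 [-0.0726  0.3424]
 [ 0.0735 -0.141 ]
 [ 0.1393 -0.3554]
 [-0.1544 -0.0306]
 [-0.1646  1.0577]
 [ 0.0637  0.4029]
 [ 0.1999 -1.0201]
 [ 0.5128 -1.141 ]]
cart pts in tool mm [[53.1581  0.3528 14.4215]
 [34.5454  0.3537 14.449 ]
 [30.4031  0.0136 -1.5448]
 [65.1647  0.3302  3.4038]]
(array([-427.3623, -153.0495,  199.6719]), array([0.    , 0.0015, 0.3721]))
```

```bash
cat >> h.py <<'E'
M=np.array([.563,.122,.034]);YAW=21.35
_a=np.radians(YAW);XD=np.array([np.cos(_a),np.sin(_a),0]);YD=np.array([-XD[1],XD[0],0])
def tip(s): # tip in the dock frame, mm
    R=np.asarray(s['ee_rot']);t=s['tcp_pos']+R@[.065,.0003,.0145]-M
    return np.array([t@XD,t@YD,t[2]])*1000
E
python3 - <<'E'
from station import r
from h import *
np.set_printoptions(precision=4,suppress=True)
s=r.sense();print(tip(s))
for z in(.12,.0485):print(move(s,np.r_[(M-.073*XD+.0003*YD)[:2],z],YAW))
E
```

```text
[-76.1376 -62.4474 150.4747]
(array([ 68.1894, -62.4367,  78.9826]), array([-0.0002,  0.0013, -0.0005]))
(array([ 68.28  , -62.4231, 150.4826]), array([-0.0002,  0.0013, -0.0005]))
```

move_arm(series=[{"grip": 0.2,"xyz": [20,-40,10],"angular": [0,0.001,0]},{"grip": 0.2,"xyz": [50,-62.5,30],"angular": [0,0.001,0]},{"grip": 0.2,"xyz": [68,-62.5,65],"angular": [0,0.001,0]},{"grip": 0.2,"xyz": [68,-62.5,95],"angular": [0,0.001,0]},{"grip": 0.2,"xyz": [68,-62.5,120],"angular": [0,0.001,0]},{"grip": 0.2,"xyz": [68,-62.5,138],"angular": [0,0.001,0]},{"grip": 0.2,"xyz": [68,-62.5,146],"angular": [0,0.001,0]},{"grip": 0.2,"xyz": [68,-62.5,150.5],"angular": [0,0.001,0]},{"grip": 0.2,"xyz": [68,-62.5,150.5],"angular": [0,0.001,0]},{"grip": 0.2,"xyz": [68,-62.5,150.5],"angular": [0,0.001,0]}])

```text
time_s: 5.25
tcp_pos: [0.4956, 0.0961, 0.05]
ee_rot: [[0.931, 0.365, 0.002], [0.365, -0.931, 0.001], [0.002, 0.0, -1.0]]
wrist_force: [-0.7, -0.9, -0.4]
gripper_width: 0.367
gripper_force: 30.0
```

```bash
python3 - <<'E'
from station import r
from h import *
import pickle
np.set_printoptions(precision=4,suppress=True)
s=r.sense();print(tip(s),s['wrist_force'],s['moment'],move(s,np.r_[(M-.073*XD+.0003*YD)[:2],.0485],YAW))
c=r.capture('wrist')
a=c['img'][:220,100:400,::-1]
cv2.imwrite('pics/w3.png',cv2.resize(a,None,fx=2.6,fy=2.6,interpolation=cv2.INTER_CUBIC))
E
```

```text
[-7.2017  0.2426  1.6552] [-0.7299 -0.9095 -0.3795] [-0.3171  0.3052 -0.0202] (array([-0.766 ,  0.1578,  1.4915]), array([ 0.    , -0.0025,  0.0013]))
```

View pics/w3.png

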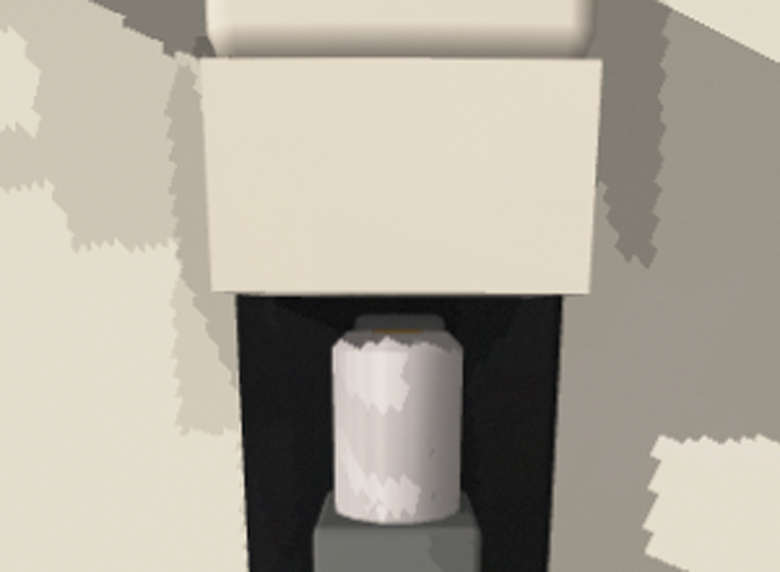

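The nose is centred under the block (nose centre column 397, block and plate centre about 400), so I shift 0.5 mm to tool +y. It is in line.

move_arm(series=[{"grip": 0.2,"xyz": [0,0.5,0],"angular": [0,0,0]},{"grip": 0.2,"xyz": [2,0.5,0],"angular": [0,0,0]},{"grip": 0.2,"xyz": [4,0.5,0],"angular": [0,0,0]},{"grip": 0.2,"xyz": [6,0.5,0],"angular": [0,0,0]},{"grip": 0.2,"xyz": [8,0.5,0],"angular": [0,0,0]},{"grip": 0.2,"xyz": [10,0.5,0],"angular": [0,0,0]},{"grip": 0.2,"xyz": [12,0.5,0],"angular": [0,0,0]},{"grip": 0.2,"xyz": [14,0.5,0],"angular": [0,0,0]},{"grip": 0.2,"xyz": [14,0.5,0],"angular": [0,0,0]}])

```text
time_s: 6.2
tcp_pos: [0.5088, 0.101, 0.0491]
ee_rot: [[0.931, 0.366, 0.002], [0.366, -0.931, 0.001], [0.002, 0.0, -1.0]]
wrist_force: [-0.0, 0.2, -0.2]
gripper_width: 0.365
gripper_force: 30.0
```

```bash
python3 - <<'E'
from station import r
from h import *
np.set_printoptions(precision=4,suppress=True)
s=r.sense();print(tip(s),s['wrist_force'],s['moment'],move(s,s['tcp_pos'],YAW)[1])
E
```

```text
[ 6.8721 -0.0386  0.6978] [-0.004   0.1698 -0.1816] [-0.2072  0.2115  0.0052] [ 0.0001 -0.0017  0.0018]
```

move_arm(series=[{"grip": 0.2,"xyz": [2,0,0.4],"angular": [0,0.001,0.001]},{"grip": 0.2,"xyz": [4,0,0.4],"angular": [0,0.001,0.001]},{"grip": 0.2,"xyz": [6,0,0.4],"angular": [0,0.001,0.001]},{"grip": 0.2,"xyz": [8,0,0.4],"angular": [0,0.001,0.001]},{"grip": 0.2,"xyz": [10,0,0.4],"angular": [0,0.001,0.001]},{"grip": 0.2,"xyz": [12,0,0.4],"angular": [0,0.001,0.001]},{"grip": 0.2,"xyz": [14,0,0.4],"angular": [0,0.001,0.001]},{"grip": 0.2,"xyz": [14,0,0.4],"angular": [0,0.001,0.001]}])

```text
time_s: 7.0
tcp_pos: [0.5218, 0.1061, 0.0487]
ee_rot: [[0.931, 0.365, 0.003], [0.365, -0.931, 0.001], [0.003, 0.0, -1.0]]
wrist_force: [-1.3, -0.8, -0.3]
gripper_width: 0.366
gripper_force: 30.0
```

```bash
python3 - <<'E'
from station import r
from h import *
np.set_printoptions(precision=4,suppress=True)
s=r.sense();print(tip(s),s['wrist_force'],s['wrist_force']@XD,s['moment'],move(s,s['tcp_pos'],YAW)[1])
E
```

```text
[20.9078 -0.0564  0.4254] [-1.257  -0.763  -0.3394] -1.448517209724751 [-0.2223  0.2736  0.0219] [ 0.     -0.0028  0.0007]
```

move_arm(series=[{"grip": 0.2,"xyz": [2,0,0.2],"angular": [0,0.001,0]},{"grip": 0.2,"xyz": [4,0,0.2],"angular": [0,0.001,0]},{"grip": 0.2,"xyz": [6,0,0.2],"angular": [0,0.001,0]},{"grip": 0.2,"xyz": [8,0,0.2],"angular": [0,0.001,0]},{"grip": 0.2,"xyz": [10,0,0.2],"angular": [0,0.001,0]},{"grip": 0.2,"xyz": [12,0,0.2],"angular": [0,0.001,0]},{"grip": 0.2,"xyz": [13,0,0.2],"angular": [0,0.001,0]},{"grip": 0.2,"xyz": [13,0,0.2],"angular": [0,0.001,0]}])

```text
time_s: 7.8
tcp_pos: [0.5334, 0.1106, 0.0481]
ee_rot: [[0.931, 0.364, 0.002], [0.364, -0.931, 0.001], [0.003, -0.0, -1.0]]
wrist_force: [-4.1, -1.1, -1.4]
gripper_width: 0.365
gripper_force: 30.0
```

```bash
python3 - <<'E'
from station import r
from h import *
np.set_printoptions(precision=4,suppress=True)
s=r.sense();print(tip(s),s['wrist_force'],s['wrist_force']@XD,s['moment'],move(s,s['tcp_pos'],YAW)[1])
E
```

```text
[33.2926 -0.1481 -0.1835] [-4.1486 -1.0689 -1.3823] -4.253078606006739 [-0.5196  0.9998 -0.0038] [-0.     -0.0026  0.0003]
```

move_arm(series=[{"grip": 0.2,"xyz": [0.5,0,0],"angular": [0,0,0]},{"grip": 0.2,"xyz": [1,0,0],"angular": [0,0,0]},{"grip": 0.2,"xyz": [1.5,0,0],"angular": [0,0,0]},{"grip": 0.2,"xyz": [1.5,0,0],"angular": [0,0,0]}])

```text
time_s: 8.2
tcp_pos: [0.534, 0.1108, 0.0482]
ee_rot: [[0.931, 0.364, 0.001], [0.364, -0.931, 0.0], [0.001, 0.0, -1.0]]
wrist_force: [-4.9, -1.5, -1.3]
gripper_width: 0.369
gripper_force: 30.0
```

```bash
python3 - <<'E'
from station import r
from h import *
np.set_printoptions(precision=4,suppress=True)
s=r.sense();print(tip(s),s['wrist_force'],s['wrist_force']@XD,s['moment'])
E
```

```text
[33.8775 -0.1833 -0.2211] [-4.8985 -1.4543 -1.3089] -5.091769465888795 [-0.6182  1.3418  0.0033]
```

move_arm(series=[{"grip": 0.2,"xyz": [0.7,0,0],"angular": [0,0,0]},{"grip": 0.2,"xyz": [1.5,0,0],"angular": [0,0,0]},{"grip": 0.2,"xyz": [1.5,0,0],"angular": [0,0,0]},{"grip": 0.2,"xyz": [1.5,0,0],"angular": [0,0,0]}])

```text
time_s: 8.6
tcp_pos: [0.534, 0.1108, 0.0482]
ee_rot: [[0.931, 0.364, -0.002], [0.364, -0.931, -0.001], [-0.002, 0.0, -1.0]]
wrist_force: [-7.5, -2.5, 2.2]
gripper_width: 0.366
gripper_force: 30.0
```

```bash
python3 - <<'E'
from station import r
from h import *
np.set_printoptions(precision=4,suppress=True)
s=r.sense();print(tip(s),s['wrist_force'],s['wrist_force']@XD,s['moment'])
E
```

```text
[33.8864 -0.2053 -0.4525] [-7.5183 -2.4535  2.2425] -7.895607669858063 [-0.6698  2.1384  0.0291]
```

It is stopped at home (force rising with no motion). I ease back to check that the catch holds.

move_arm(series=[{"grip": 0.2,"xyz": [-1.5,0,0],"angular": [0,0,0]},{"grip": 0.2,"xyz": [-3,0,0],"angular": [0,0,0]},{"grip": 0.2,"xyz": [-4.5,0,0],"angular": [0,0,0]},{"grip": 0.2,"xyz": [-5.5,0,0],"angular": [0,0,0]},{"grip": 0.2,"xyz": [-5.5,0,0],"angular": [0,0,0]}])

```text
time_s: 9.1
tcp_pos: [0.5315, 0.1099, 0.0484]
ee_rot: [[0.931, 0.365, 0.004], [0.365, -0.931, 0.001], [0.004, -0.0, -1.0]]
wrist_force: [-2.1, -2.0, -3.6]
gripper_width: 0.367
gripper_force: 30.0
```

```bash
python3 - <<'E'
from station import r
from h import *
np.set_printoptions(precision=4,suppress=True)
s=r.sense();print(tip(s),s['wrist_force'],s['wrist_force']@XD,s['moment'])
E
```

```text
[31.2965 -0.0907  0.1275] [-2.059  -2.0475 -3.626 ] -2.6630795973543986 [-0.5226  0.502  -0.086 ]
```

move_arm(series=[{"grip": 0.2,"xyz": [-1,0,0],"angular": [0,0,0]},{"grip": 0.2,"xyz": [-2,0,0],"angular": [0,0,0]},{"grip": 0.2,"xyz": [-2,0,0],"angular": [0,0,0]}])

```text
time_s: 9.4
tcp_pos: [0.5312, 0.1099, 0.0489]
ee_rot: [[0.931, 0.365, 0.007], [0.365, -0.931, 0.003], [0.008, -0.0, -1.0]]
wrist_force: [4.3, -1.0, -8.7]
gripper_width: 0.368
gripper_force: 30.0
```

```bash
python3 - <<'E'
from station import r
from h import *
import pickle
np.set_printoptions(precision=4,suppress=True)
s=r.sense();print(tip(s),s['wrist_force'],s['wrist_force']@XD,s['moment'])
E
```

```text
[31.1186  0.0865  0.8744] [ 4.3477 -1.0173 -8.6628] 3.6789728908385286 [-0.3107 -1.3443 -0.0081]
```

The catch holds: the pull meets a reversed force with no motion. I relax the pull, release and lift.

move_arm(series=[{"grip": 0.2,"xyz": [2.2,0,0],"angular": [0,0,0]},{"grip": 0.2,"xyz": [2.2,0,0],"angular": [0,0,0]},{"grip": 1,"xyz": [2.2,0,0],"angular": [0,0,0]},{"grip": 1,"xyz": [2.2,0,0],"angular": [0,0,0]},{"grip": 1,"xyz": [2.2,0,0],"angular": [0,0,0]},{"grip": 1,"xyz": [2.2,0,0],"angular": [0,0,0]},{"grip": 1,"xyz": [2.2,0,0],"angular": [0,0,0]},{"grip": 1,"xyz": [2.2,0,0],"angular": [0,0,0]}])

```text
time_s: 10.2
tcp_pos: [0.5313, 0.1098, 0.0486]
ee_rot: [[0.931, 0.365, 0.003], [0.365, -0.931, 0.001], [0.003, 0.0, -1.0]]
wrist_force: [-0.0, 0.6, -0.0]
gripper_width: 0.823
gripper_force: 0.0
```

move_arm(series=[{"grip": 1,"xyz": [0,0,-20],"angular": [0,0,0]},{"grip": 1,"xyz": [0,0,-50],"angular": [0,0,0]},{"grip": 1,"xyz": [-30,0,-90],"angular": [0,0,0]},{"grip": 1,"xyz": [-60,0,-130],"angular": [0,0,0]},{"grip": 1,"xyz": [-80,0,-150],"angular": [0,0,0]},{"grip": 1,"xyz": [-80,0,-150],"angular": [0,0,0]},{"grip": 1,"xyz": [-80,0,-150],"angular": [0,0,0]}])

```text
time_s: 10.9
tcp_pos: [0.4564, 0.0805, 0.1987]
ee_rot: [[0.931, 0.365, 0.004], [0.365, -0.931, 0.002], [0.005, -0.0, -1.0]]
wrist_force: [-0.0, -0.5, 0.0]
gripper_width: 1.0
gripper_force: 0.0
```

```bash
python3 - <<'E'
from station import r
from h import *
np.set_printoptions(precision=4,suppress=True)
s=r.sense();print(s['wrist_force'])
c=r.capture('wrist')
cv2.imwrite('pics/w4.png',cv2.resize(c['img'][:230,100:400,::-1],None,fx=2.6,fy=2.6,interpolation=cv2.INTER_CUBIC))
E
```

```text
[-0.0338 -0.4766  0.0108]
```

View pics/w4.png

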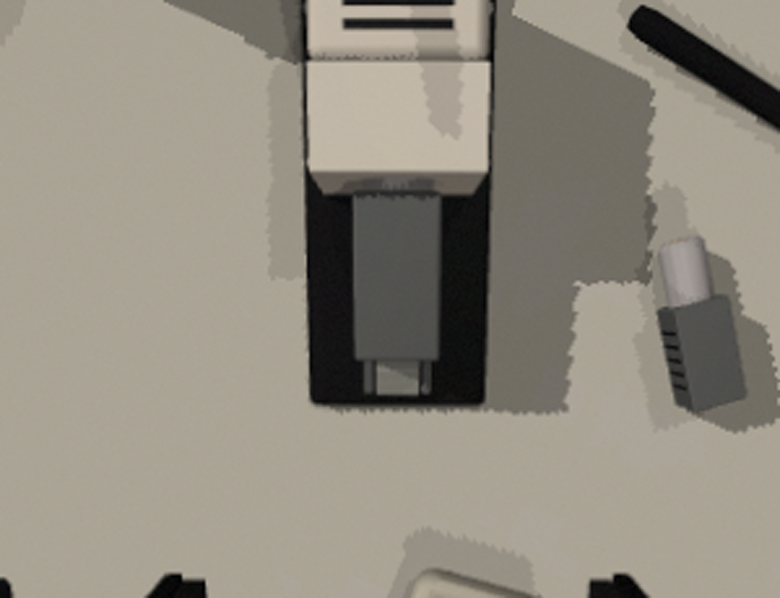

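The cartridge sits centred in the dock (housing (397,275)), with its rear against the raised catch at (398,375).

```bash
python3 -c "
from station import r
print(r.finish_job())"
```

```text
the job is handed in; nothing more can be done
None
```

The cartridge is in the dock with the catch up behind its housing: a pull-back was held and the last picture shows it centred. The gripper is clear, no other item was touched, and the job is handed in at about 11 s; the hand-in gave no verdict.

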